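# Turn a welded cart wheel to valve-up

### The job

On the welding bench a spoked cart wheel sits on a leaning positioner, its valve stem somewhere near the bottom. With the fingertips, push one spoke after another to turn the wheel until the valve stem stands straight up, at the very top of the wheel, then take the hand away. Push gently and on the spokes only: do not press on the rim or the stem, grip nothing, do not shift the stand, and leave everything else on the bench where it is.

Things in the scene. Friction and masses are not known exactly. Their poses are not given: they have to be found in the camera images.
- hub (a point): wheel centre, in the plane of the spokes, 165 mm above the bench. Axes of the stand: z vertical, y level along the bridge, x level to the side the wheel's face looks to (away from the robot). The wheel's plane leans 40 deg from level: in these axes the axle points out of the face along (sin 40, 0, cos 40), and the top of the wheel lies from the hub along (-cos 40, 0, sin 40)
- bridge (a point): middle of the flat grey bridge (50 mm wide, 10 mm thick, parallel to the wheel) that runs along y before the hub, its underside 20 mm in front of the spokes' plane, to posts 175 mm either side (tops 192 mm high); a 34 mm cap stands 11 mm out of it. It keeps fingers from passing between upper and lower half of the wheel. Behind the wheel it is free down to the base. Axes as the hub's
- wheel (a joint): angle of the wheel about its axle, rad: 0 (or one whole turn, 6.283) with the stem at the very top; it grows as the stem goes from the top towards -y of the stand (counter-clockwise as seen facing the wheel's face). The bearing is stiff (0.5 N m, about 8 N on a spoke 60 mm from the hub) and the wheel stays where it is left
- spokes: five round steel spokes, 10 mm thick, 72 deg apart, free between 28 mm (hub) and 137 mm (rim) from the axle; the stem is midway between two of them, which stand 36 deg either side of it. Origin at the hub; z out of the face, -x towards the stem
- rim: steel rim, 300 mm across, inner radius 137 mm, 38 mm wide along the axle (centred on the spokes' plane). Origin at the hub; axes as the spokes'. Not to be pressed (3 N)
- stem: valve stem, a black and brass pin 10 to 20 mm thick and 37 mm long that stands on the inside of the rim and points to the hub, its tip 100 mm from the axle. Origin at its foot on the rim; x towards the hub. Not to be pressed (2 N)
- stand: grey steel positioner stand, loose on the bench, 9 kg with the wheel; base plate 280 x 440 x 12 mm, reaching 120 mm behind (-x) and 160 mm in front of the origin. Origin on the bench straight below the hub; x as at the hub
- bracket: small steel angle bracket, 45 x 30 x 40 mm, standing loose on the stand's base plate; origin under its centre
- collar: plain steel shaft collar, 36 mm across, 20 mm high, loose on the stand's base plate; origin under its centre
- pliers: pliers lying on the bench, about 175 mm long, 22 mm high; origin at the pivot, on the bench, x towards the jaws
- coupons: stack of sheet-metal coupons, 100 x 70 x 12 mm, on the bench; origin under its centre
- spray: white bottle, 56 mm across, 150 mm high; origin under its centre
- brush: hand brush lying on the bench, along its x; origin about its middle
- gun: hand-held welding gun lying on the bench, about 250 mm long and 50 mm high, nozzle to its x; origin under its middle

How it is judged (in metres and radians):
At the end, for the whole second after the job is handed in: the valve stem is at the top of the wheel within 0.12 rad (7 deg), the wheel is at rest, and the stand is within 20 mm of where it stood ((value of joint wheel between -0.12 and 0.12 rad or value of joint wheel between 6.16319 and 6.40319 rad) and velocity of joint wheel between -0.05 and 0.05 rad/s and distance of stand from where it was at the start of the episode below 0.02 m); the robot touches nothing.
It fails at once if the stand is shifted by 20 mm or more, or lifted (distance of stand from where it was at the start of the episode above 0.02 m).
It fails at once if the rim is pressed or gripped (over 3 N) (contact force between any of the fingers, the arm and rim above 3 N).
It fails at once if the valve stem is pressed (over 2 N) (contact force between any of the fingers, the arm and stem above 2 N).
It fails at once if a spoke is gripped or pushed hard (over 60 N) (contact force between any of the fingers, the arm and spokes above 60 N).
It fails at once if something else on the bench is moved by 20 mm or more, or lifted (distance of any of bracket, collar, pliers, coupons, spray, brush, gun from where it was at the start of the episode above 0.02 m).
It also fails if it takes over 54 s, if anything falls off the work surface, if the arm or the gripper's body presses on something with over 40 N, if the wrist force passes 120 N, or if a joint passes its speed limit or range.

### The arm

A 7-joint arm with a two-finger parallel gripper is mounted at the origin on the work surface. World frame = base frame: x ahead of the robot, y to its left, z up, the work surface at z = 0. Lengths are in m, angles in degrees, forces in N, time in s.
With the tool pointing down it reaches from about 0.425 to 0.825 m from the base axis. Payload 3.6 kg.
Tool frame: the origin (TCP) lies on the centre line of the jaws, within the pads' length; the fingertips stand 17 mm ahead of it and the grasp point (between the pads) lies 2 mm behind it (ctrl.finger_overhang is the distance from the TCP to the fingertips, in m); z points along the fingers, y is the line along which they close (so a half turn about z gives the same grasp; the last joint's range is limited). The gripper opens to 93 mm and grips with 3 to 60 N. Pads are 15 mm wide; open, the fingers measure 128 mm over their backs; the gripper's body (75 mm by 188 mm) begins 65 mm behind the grasp point.
Start: joints at [-68.383, 35.231, -0.722, 81.555, 0.464, 63.22, -2.315], TCP at [0.255, 0.598, 0.236] pointing down, gripper open.
Joint ranges: [-178.69, 178.69], [-17.37, 117.87], [-77.05, 75.6], [15.02, 138.74], [-78.02, 258.01], [0.78, 113.62], [-162.83, 162.83]. Speed limits (degrees/s): [159.86, 159.86, 180, 180, 180, 180, 180].

### API

Orientations are given as [roll, pitch, yaw] about the fixed x, y, z axes, in that order (R = Rz(yaw) Ry(pitch) Rx(roll)).
In Python, from station import ctrl, jaws, vision, read_time, read_q, read_joint_vel, read_tau, read_tcp_pos, read_orientation, read_contact_force, read_wrist_torque, read_grip_width, read_finger_force gives the robot as it stands. Calls block until the motion is done:
- ctrl.move_pose(position, orientation): joint-space move of the TCP to a pose.
- ctrl.move_linear(position, frame=None, max_speed=0.15): straight line of the TCP; frame=None keeps the orientation; max_speed is the mean speed in m/s.
- ctrl.move_joints(angles): joint-space move.
- jaws.gripper_to(opening, strength=None): opening from 0.0 (shut) to 1.0 (fully open); strength is the grip in N (None keeps the last); returns when the fingers have stopped.
- ctrl.sleep(seconds).
- ctrl.solve_ik(position, orientation): joint angles nearest the present ones, or None.
- vision.snapshot(name): name is "scene" or "side" or "wrist"; returns the picture (400x640x3 uint8, red, green, blue); there is no depth.
- vision.camera_info(name): a dict with "K" (3x3 intrinsics, pixels), "dist_coeffs" ([k1, k2, p1, p2, k3] as OpenCV has them; the pictures are not rectified), "rvec" (rotation vector, rad) and "tvec" (3), from world to camera coordinates, as OpenCV has them. Camera axes: x right, y down, z forward; pixel columns grow to the right and rows downward; lengths in m; the calibration is good to about 2 mm. A picture is of the moment at which its call begins: read the wrist's pose just before it. camera_info takes no time and is no camera call; for the wrist camera it gives the pose at the moment of the call.
A pose or a line that the arm cannot do raises ctrl.MotionError and nothing moves.
- ctrl.close_job(): hands the job in; it is judged then, once.
Readings, each from a call of its own:
- read_time(): time.
- read_q(): joint angles.
- read_joint_vel(): joint speeds.
- read_tau(): joint torques, N m.
- read_tcp_pos(): TCP position.
- read_orientation(): TCP orientation.
- read_contact_force(): force on the tool from outside, world axes, zero at the start.
- read_wrist_torque(): the same for the moment, N m.
- read_grip_width(): opening from 0.0 (shut) to 1.0 (fully open).
- read_finger_force(): force on a finger pad.
Only numpy, scipy, OpenCV 4.12 (cv2) and the standard library are available. Lean on these libraries where they do the work, as an engineer would, in place of code of your own. Each camera call takes 0.05 s, during which the arm holds its last target. There are 200 camera calls.

## Working session

There is one attempt and no reset: what is moved stays moved. The work goes in short steps, each a Python script; the robot and the scene stay as the last script left them, time stands still between calls to the robot, and variables do not carry over. Pictures are saved under pics/ and viewed, at most 10 in all, crops included, and the job is handed in when it is done.

```bash
ls; mkdir -p pics; python3 - <<'E'
from station import *
import cv2
for n in("scene","side"):
    cv2.imwrite(f"pics/{n}0.png",vision.snapshot(n)[:,:,::-1]); print(n,vision.camera_info(n))
print(read_time(),read_orientation(),ctrl.finger_overhang)
E
```

```text
pics
scene {'K': array([[420.83265716,   0.        , 324.11259176],
       [  0.        , 420.83265716, 199.64660663],
       [  0.        ,   0.        ,   1.        ]]), 'dist_coeffs': array([-0.06394913,  0.        ,  0.        ,  0.        ,  0.        ]), 'rvec': array([ 1.95914759,  1.13269783, -0.55741624]), 'tvec': array([-0.2615478 , -0.1580876 ,  1.89284869])}
side {'K': array([[385.50640982,   0.        , 320.93758636],
       [  0.        , 385.50640982, 193.66397381],
       [  0.        ,   0.        ,   1.        ]]), 'dist_coeffs': array([-0.06832393,  0.        ,  0.        ,  0.        ,  0.        ]), 'rvec': array([ 0.029939  , -2.86892919,  1.21267292]), 'tvec': array([0.54083081, 0.13313163, 1.36910287])}
0.1 [-1.79868791e+02  1.40523741e-03  1.56869388e+02] 0.017
```

View pics/scene0.png

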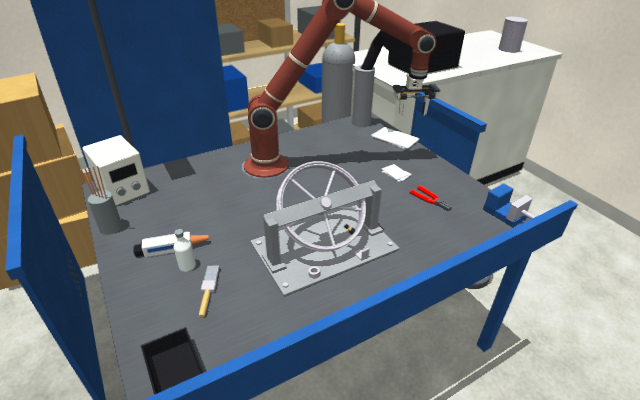

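View pics/side0.png

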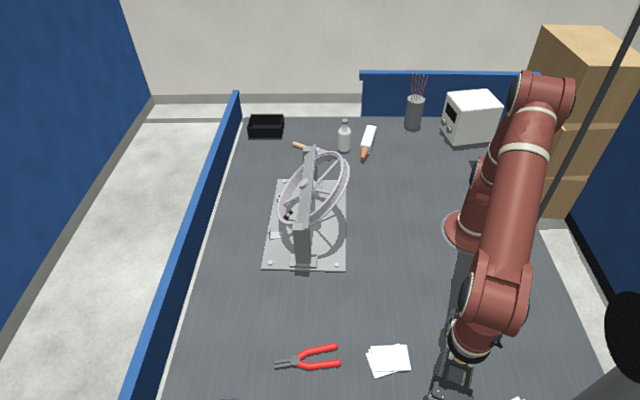

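Scene: wheel with cap at about (326,202), stem at about (349,230), near bottom; the bridge ends are at about (268,215) and (377,187). Zooming in for measurement.

```bash
python3 - <<'E'
import cv2
a=cv2.imread("pics/scene0.png")[150:300,240:410]; cv2.imwrite("pics/c1.png",cv2.resize(a,None,fx=4,fy=4,interpolation=cv2.INTER_CUBIC)[:600])
a=cv2.imread("pics/side0.png")[135:280,250:365]; cv2.imwrite("pics/c2.png",cv2.resize(a,None,fx=4,fy=4,interpolation=cv2.INTER_CUBIC))
E
```

```text
(no output)
```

View pics/c1.png

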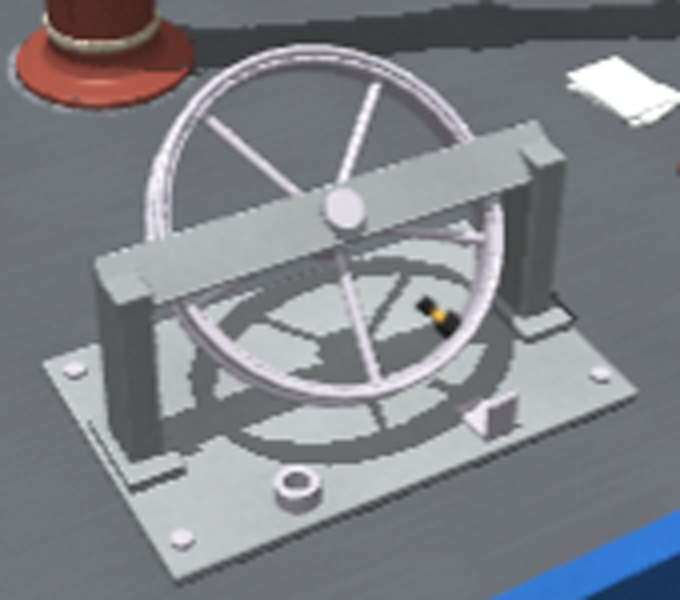

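View pics/c2.png

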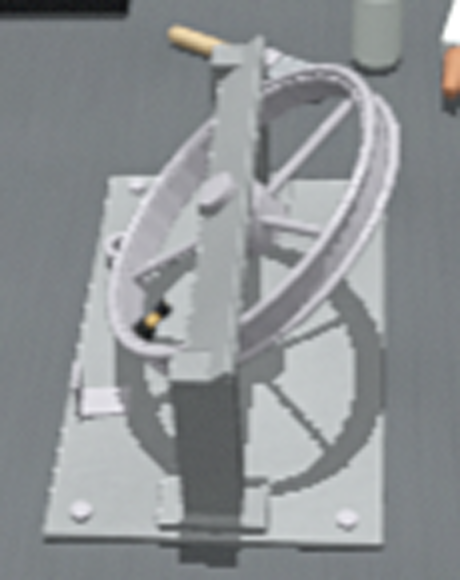

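Cap at scene (326.5,202), side (304,182.5); plate corners visible in both; stem at scene (349.5,229) lower right, so turn counter-clockwise. Triangulating.

```bash
cat > h.py <<'E'
import numpy as np, cv2
from station import *
def ray(n,p,ci=None):
    c=ci or vision.camera_info(n); R=cv2.Rodrigues(c["rvec"])[0]
    u=cv2.undistortPoints(np.array([[p]],float),c["K"],c["dist_coeffs"])[0,0]
    d=R.T@np.r_[u,1]; return -R.T@c["tvec"], d/np.linalg.norm(d)
def onplane(n,p,q,nn):
    o,d=ray(n,p); return o+d*(((q-o)@nn)/(d@nn))
def tri(a,b):
    (o1,d1),(o2,d2)=a,b
    t=np.linalg.lstsq(np.c_[d1,-d2],o2-o1,rcond=None)[0]
    p,q=o1+t[0]*d1,o2+t[1]*d2; return (p+q)/2,np.linalg.norm(p-q)
E
python3 - <<'E'
from h import *
np.set_printoptions(precision=4,suppress=True)
cap,e=tri(ray("scene",(326.5,201.75)),ray("side",(304.2,182.5))); print("cap",cap,e)
z=np.array([0,0,1.]);q=np.array([0,0,.012])
S=[onplane("scene",p,q,z) for p in[(250.75,240.5),(284.5,295),(399,248.25)]]
D=[onplane("side",p,q,z) for p in[(261.2,270),(345.7,271.2),(346.2,180),(277.5,179.3)]]
print(np.array(S));print(np.array(D))
# origin: plate centre is +20mm in x
for v in(S[2]-S[1],D[0]-D[3],D[1]-D[2]): print("yaw of y",np.degrees(np.arctan2(-v[0],v[1])),np.linalg.norm(v))
yaw=np.mean([np.arctan2(-v[0],v[1]) for v in(S[2]-S[1],D[0]-D[3],D[1]-D[2])])
ex=np.array([np.cos(yaw),np.sin(yaw),0]);ey=np.cross(z,ex)
c=((S[0]+S[2])/2+np.mean(D,0))/2
print("yaw",np.degrees(yaw),"hub by plate",c-ex*.02)
s4=np.sin(np.radians(40));c4=np.cos(np.radians(40))
n=s4*ex+c4*z; up=-c4*ex+s4*z
hub=cap-n*.041; print("hub by cap",hub)
for name,p in dict(stem=(349.5,229),s_ur=(240+375/4,150+85/4),s_ul=(240+210/4,150+120/4),s_r=(240+480/4,150+237/4),s_b=(240+375/4,150+385/4)).items():
    r=onplane("scene",p,hub,n)-hub; print(name,np.linalg.norm(r),np.degrees(np.arctan2(-r@ey,r@up))%360)
for t in(0,10,20,30,40):
  for a in(-60,0,60):
    p=hub+.065*(np.cos(np.radians(a))*up-np.sin(np.radians(a))*ey)
    out=[]
    for yy in(0,90,180,-90):
      from scipy.spatial.transform import Rotation as Ro
      th=np.radians(t);zt=-(np.sin(th)*ex+np.cos(th)*z);yt0=ey;xt=np.cross(yt0,zt)
      R=Ro.from_matrix(np.c_[xt,yt0,zt])*Ro.from_euler('z',yy,degrees=True)
      s=ctrl.solve_ik(list(p),list(R.as_euler('xyz',degrees=True))); out.append(None if s is None else np.round(s).astype(int).tolist())
    print(t,a,out)
E
```

```text
cap [ 0.5953 -0.0397  0.192 ] 0.0017022550255403595
[[ 0.455  -0.2594  0.012 ]
 [ 0.7344 -0.2652  0.012 ]
 [ 0.7419  0.1672  0.012 ]]
[[ 0.7305  0.186   0.012 ]
 [ 0.4556  0.1857  0.012 ]
 [ 0.4459 -0.2533  0.012 ]
 [ 0.7249 -0.255   0.012 ]]
yaw of y -0.9967306854185731 0.43248278719131206
yaw of y -0.7242467752031984 0.44103548900758727
yaw of y -1.2614135205219865 0.4391321000423141
yaw -0.9941303270479193 hub by plate [ 0.5738 -0.0398  0.012 ]
hub by cap [ 0.569  -0.0392  0.1606]
stem 0.12080823761909278 209.60001276443353
s_ur 0.13125975425983685 318.75870844944995
s_ul 0.12770514983381315 30.84405242431415
s_r 0.13561353538253268 246.4259286159936
s_b 0.14092187796437813 173.52018408058237
0 -60 [[-4, 29, 0, 103, 0, 47, 85], [-18, 31, 21, 104, -14, 48, 9], [-30, 35, 40, 104, -28, 52, -68], [12, 31, -25, 103, 17, 50, 159]]
0 0 [[-1, 26, 4, 106, -3, 49, 94], [-14, 27, 23, 106, -14, 49, 15], [-26, 31, 43, 106, -26, 53, -62], [-36, 40, 65, 107, -42, 61, -136]]
0 60 [[4, 30, 5, 102, -4, 48, 100], [-7, 32, 23, 103, -16, 49, 22], [-19, 36, 42, 103, -29, 53, -54], [-29, 45, 65, 103, -4
[... 901 characters left out ...]
1, -69], [14, 48, -33, 78, 15, 89, 158]]
30 0 [[3, 41, -2, 83, 1, 86, 89], [-11, 43, 24, 83, -11, 87, 13], [-21, 48, 45, 84, -21, 90, -64], [19, 45, -33, 82, 16, 90, 162]]
30 60 [[6, 45, 0, 78, 3, 87, 94], [-7, 47, 26, 79, -11, 87, 19], [-16, 52, 46, 79, -22, 91, -59], [-22, 60, 65, 79, -33, 97, -137]]
40 -60 [[1, 50, -7, 71, 1, 98, 83], [-9, 51, 14, 72, -9, 99, 4], [-22, 56, 43, 72, -24, 103, -69], [14, 54, -36, 71, 16, 101, 156]]
40 0 [[4, 47, -5, 76, 3, 98, 88], [-8, 48, 20, 76, -8, 98, 11], [-19, 53, 45, 77, -20, 101, -63], [18, 50, -35, 75, 16, 101, 161]]
40 60 [[7, 51, -3, 71, 5, 99, 93], [-5, 52, 24, 71, -9, 99, 18], [-14, 58, 47, 72, -21, 102, -59], [-19, 65, 65, 72, -31, 107, -137]]
```

Hub ≈ (0.572, −0.0395, 0.164), yaw −1°, stem at ≈210.5°, spokes at −41°, 31°, 103°, and so on. Plan: three counter-clockwise pushes in the upper half, with the tool along the axle and the jaws shut.

```bash
cat >> h.py <<'E'
from scipy.spatial.transform import Rotation as Ro
yaw=np.radians(-1.0);ex=np.array([np.cos(yaw),np.sin(yaw),0]);ez=np.array([0,0,1.]);ey=np.cross(ez,ex)
s4,c4=np.sin(np.radians(40)),np.cos(np.radians(40))
n=s4*ex+c4*ez; up=-c4*ex+s4*ez; hub=np.array([.572,-.0395,.164]); r=.070
ORI=list(Ro.from_matrix(np.c_[np.cross(ey,-n),ey,-n]).as_euler('xyz',degrees=True))
def P(a,h):
    a=np.radians(a); return list(hub+r*(np.cos(a)*up-np.sin(a)*ey)+h*n)
def af(s):
    t=np.radians(s); h=.0175*abs(np.cos(t))+.0075*abs(np.sin(t))
    return s-np.degrees(np.arcsin((h+.005)/r))
def push(s0,s1,ins,hi=.075,lo=.002):
    "push the spoke now at angle s0 to s1; insert with finger centre at angle ins"
    ctrl.move_linear(P(ins,hi),ORI,.25); ctrl.move_linear(P(ins,lo),ORI,.08)
    print("in",read_contact_force().round(1))
    k=max(1,int(np.ceil((af(s1)-ins)/12)))
    for a in np.linspace(ins,af(s1),k+1)[1:]:
        ctrl.move_linear(P(a,lo),ORI,.06); f=np.array(read_contact_force()); print(round(a),f.round(1))
    ctrl.move_linear(P(af(s1)-7,lo),ORI,.06); ctrl.move_linear(P(af(s1)-7,hi),ORI,.12)
    print("t",read_time())
def snap(name):
    cv2.imwrite(f"pics/{name}.png",cv2.resize(vision.snapshot("scene")[150:300,240:410,::-1],None,fx=4,fy=4,interpolation=cv2.INTER_CUBIC))
def ang(cx,cy):
    v=onplane("scene",(240+cx/4,150+cy/4),hub,n)-hub; return np.linalg.norm(v).round(3),np.degrees(np.arctan2(-v@ey,v@up)).round(1)
E
python3 - <<'E'
from h import *
jaws.gripper_to(0.0)
ctrl.move_linear([.30,.5,.42])
ctrl.move_pose(P(-5,.2),ORI)
print(read_time(),read_contact_force())
push(30.8,62,-5)
snap("p1")
E
```

```text
Traceback (most recent call last):
station.MotionError: the arm cannot take that pose within its joint ranges
```

```bash
python3 - <<'E'
from h import *
print(read_time(),read_q())
for h in(.075,.1,.12,.15,.18): print(h,ctrl.solve_ik(P(-5,h),ORI))
E
```

```text
3.125 [-6.12888853e+01  2.28102917e+01  1.07444745e-01  7.37031933e+01
 -6.15440625e-02  8.36010322e+01  5.73083022e+00]
0.075 [ -2.82087169  48.48806734   9.20946717  61.50173682  -4.04131392
 110.39878351  94.78690973]
0.1 None
0.12 None
0.15 None
0.18 None
```

```bash
cat >> h.py <<'E'
_t=-(np.sin(np.radians(30))*ex+np.cos(np.radians(30))*ez)
ORI=list(Ro.from_matrix(np.c_[np.cross(ey,_t),ey,_t]).as_euler('xyz',degrees=True))
E
python3 - <<'E'
from h import *
print([ctrl.solve_ik(P(a,h),ORI) is not None for a in(-50,-5,50) for h in(.002,.075,.12)])
ctrl.move_pose(P(-5,.12),ORI)
print(read_time(),read_contact_force())
push(30.8,62,-5)
snap("p1")
E
```

```text
[True, True, True, True, True, True, True, True, True]
5.35 [0.06144816 0.2952374  0.64247439]
in [0.3 0.1 0.9]
5 [ 0.6 -0.2 -1.5]
15 [0.8 2.9 0.7]
25 [-0.4  4.7  0.3]
35 [-1.7  4.7  1.1]
46 [-2.7  4.2 -0. ]
t 9.5833
```

View pics/p1.png

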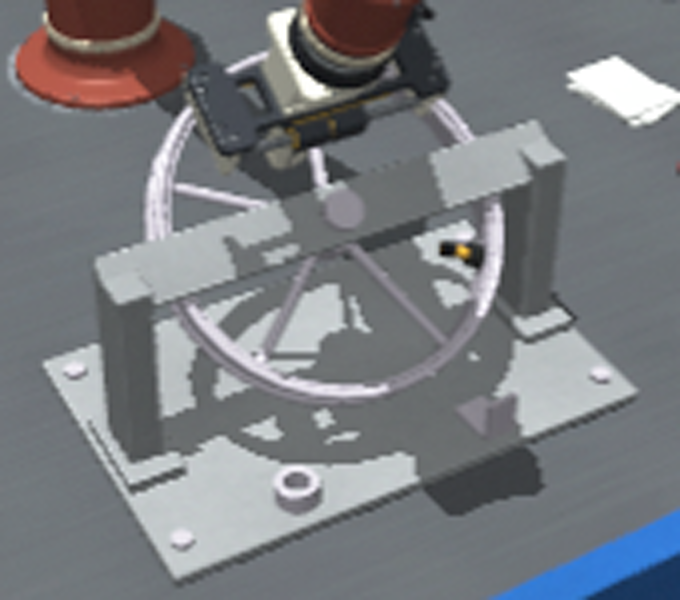

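Wheel turned: spokes now end at crop (178,187), (262,357), (447,343); stem at (463,251). Nothing else moved.

```bash
python3 - <<'E'
from h import *
o=[ang(178,187),ang(262,357),ang(447,343),ang(463,251)];print(o)
st=np.mean([(o[0][1]-180)%360,(o[1][1]+108)%360,(o[2][1]+36)%360]);print("stem",st)
s=st+108-360 # next spoke
print("spoke",s)
push(s,62,s-27)
snap("p2")
E
```

```text
[(np.float64(0.13), np.float64(60.9)), (np.float64(0.132), np.float64(131.7)), (np.float64(0.14), np.float64(-156.5)), (np.float64(0.119), np.float64(-120.9))]
stem 240.03333333333333
spoke -11.966666666666697
in [-0.5  0.7  0.3]
-28 [ 0.9 -0.2 -0.1]
-18 [ 2.6  4.7 -2.7]
-7 [ 3.   4.5 -1.7]
3 [ 2.5  5.9 -2.4]
14 [ 1.1  5.1 -0.2]
24 [-0.8  6.6  0.5]
35 [-0.7  4.3  1. ]
46 [-2.1  4.7  0.9]
t 15.175
```

View pics/p2.png

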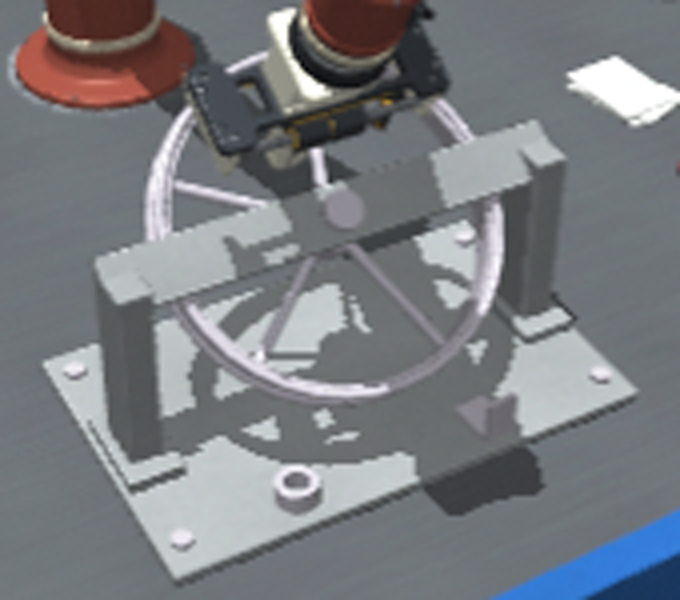

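Same spoke pattern as before, 72° on, with the spokes at ~61° and the stem hidden upper right. Third push is to 36°, then retreat and look.

```bash
python3 - <<'E'
from h import *
push(-11.5,36.8,-38.5)
ctrl.move_linear(P(0,.12),ORI,.2)
ctrl.move_pose([.35,.45,.42],[180,0,157])
print(read_time())
snap("p3")
E
```

```text
in [-0.8 -0.1  0.6]
-27 [-0.5  1.3 -0.4]
-16 [ 2.4  4.7 -2.5]
-5 [ 1.8  4.4 -0.9]
6 [ 1.5  5.7 -0.7]
17 [-0.6  4.8  0.4]
t 19.7083
22.1083
```

View pics/p3.png

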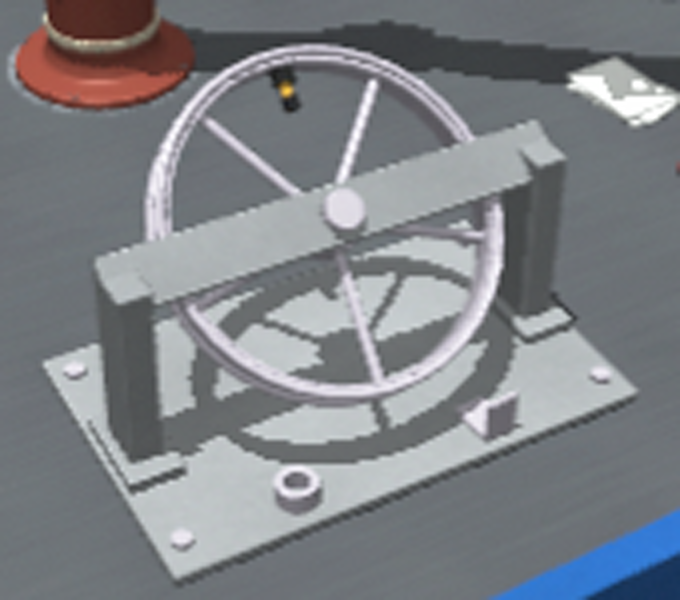

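Stem now at crop (286,88), spokes end at (374,82), (207,119), (485,237), (380,382). Measuring the remaining error.

```bash
python3 - <<'E'
from h import *
for p in[(286,88),(374,82),(207,119),(485,237),(380,382)]: print(ang(*p))
E
```

```text
(np.float64(0.117), np.float64(-3.2))
(np.float64(0.131), np.float64(-40.1))
(np.float64(0.13), np.float64(32.1))
(np.float64(0.138), np.float64(-113.9))
(np.float64(0.14), np.float64(174.8))
```

Stem is ~4° short, so one small nudge of the same spoke.

```bash
python3 - <<'E'
from h import *
ctrl.move_pose(P(0,.12),ORI)
push(32,41,7)
ctrl.move_linear(P(0,.12),ORI,.2)
ctrl.move_pose([.35,.45,.42],[180,0,157])
print(read_time())
snap("p4")
E
```

```text
in [ 0.3 -0.1  0.7]
14 [-0.2  0.5  0. ]
22 [-0.2  5.6  1.5]
t 27.2167
29.625
```

View pics/p4.png

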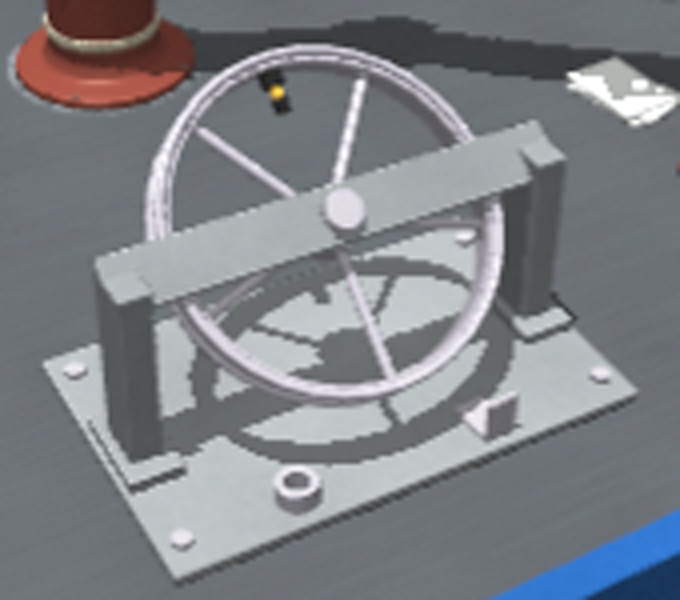

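Spokes now end at (361,80), (200,130), (393,378); stem at (275,91).

```bash
python3 - <<'E'
from h import *
o=[ang(*p) for p in[(275,91),(361,80),(200,130),(393,378)]];print(o)
e=np.mean([o[0][1],o[1][1]+36,o[2][1]-36,(o[3][1]%360)-180]);print(e)
if abs(e)<3: print(ctrl.close_job())
E
```

```text
[(np.float64(0.117), np.float64(1.8)), (np.float64(0.129), np.float64(-35.1)), (np.float64(0.129), np.float64(37.2)), (np.float64(0.14), np.float64(179.7))]
0.8999999999999975
the job is handed in; nothing more can be done
None
```

Job handed in: the last picture put the valve stem about 1° from the very top (7° allowed), with the hand clear, contact forces about 7 N or less at the readings taken between moves, and about 30 s of the 54 s used.

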